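Squeeze a glued basket grip in the ratchet clamp, then release it

TASK

One of the two bench clamps has a freshly glued wooden basket grip standing between its jaws. Squeeze that clamp's handles fully together until the jaws are tight on the wood and the ratchet catches, let go so that the clamp holds by itself for about two seconds, then press its thumb paddle straight down, sideways to the handles, and come away so that the ratchet lets go and the clamp springs wide open. Leave the empty clamp, the glue bottle and the tape roll alone.

Things in the scene. Friction and masses are not known exactly. Their poses are not given: they have to be found in the camera images.
- clamp: The clamp to use: steel scissor-type ratchet clamp lying flat, pivot on a brown wooden base (150 x 90 x 15 mm) fixed to the bench; the glued wooden basket grip (50 x 24 mm, top 108 mm above the bench) stands in its jaws. Origin on the bench under the pivot, z up, +x from pivot to jaws: the handles run along -x. Pivot bolt top 75 mm up. The +y handle ends in a finger ring, the -y one in a flat thumb paddle.
- clamp_grip (a point): Fixed point midway between that clamp's two black grip blocks, 90 mm from the pivot, 55 mm above the bench, axes as the clamp's. Blocks: 26 mm along x, 8 mm thick, 22 mm high; they close along y, both equally. Over their outer faces: about 60 mm open, 36 mm fully squeezed. A spring holds them open; 15 to 25 N shuts them fully. Only free air and the bench lie below.
- clamp_handle (a joint): How far each handle of that clamp has turned towards the other, rad: 0 sprung wide open; 0.075 held by the first ratchet tooth (jaws not yet on the wood); 0.11 held by the second, last tooth (jaws tight on the wood); 0.135 hard stop. The second tooth catches once they are squeezed past 0.115.
- clamp_paddle (a point): Centre of the top of that clamp's thumb paddle, a flat slippery steel pad 38 mm (along the clamp) by 34 mm at the tail of the -y handle, 71 mm above the bench; it moves about 20 mm inward with its handle as the clamp shuts, and slides back out once freed. Sprung: 8 to 9 mm of push straight down, at 2 to 6 N, frees the ratchet; its stop is at 16 mm. Press with closed fingertips from above.
- spare_handle (a joint): The same reading for the other clamp, identical but with nothing in its jaws: leave it at 0 (open).
- glue_center (a point): Centre, half-way up, of a standing white glue bottle, 52 mm across and 130 mm tall (bystander).
- tape_center (a point): Centre, half-way up, of a roll of tape lying flat, 100 mm across and 48 mm high (bystander).

How it is judged:
On the way:
1. the clamp stays shut on the wood by its ratchet, at its second tooth, with the fingers off it, for 1.5 s (value of joint clamp_handle above 0.097 rad and contact force between the fingers and clamp below 0.3 N), for 1.5 s.
At the end, for the whole second after the job is handed in: The clamp with the wooden grip has been shut and released again: its handles stand open (clamp_handle below 0.03 rad), the empty clamp is open (below 0.03 rad), and the glue bottle and tape roll are within 30 mm of where they began (value of joint each of clamp_handle, spare_handle below 0.03 rad and distance of each of glue_center, tape_center from where it was at the start of the episode below 0.03 m); the robot touches nothing.
It fails at once if the empty clamp's handles are squeezed (more than 0.05 rad) (value of joint spare_handle above 0.05 rad).
It fails at once if the glue bottle is shifted or knocked over (its centre moves 30 mm) (distance of glue_center from where it was at the start of the episode above 0.03 m).
It fails at once if the tape roll is shifted 30 mm (distance of tape_center from where it was at the start of the episode above 0.03 m).
It also fails if it takes over 38 s, if anything falls off the work surface, if the arm or the gripper's body presses on something with over 40 N, if the wrist force passes 120 N, or if a joint passes its speed limit or range.

ROBOT

A 6-joint arm with a two-finger parallel gripper is mounted at the origin on the work surface. World frame = base frame: x ahead of the robot, y to its left, z up, the work surface at z = 0. Lengths are in m, angles in rad, forces in N, time in s.
With the tool pointing down it reaches from about 0.275 to 0.725 m from the base axis. Payload 15.9 kg.
Tool frame: the origin (TCP) lies at the very end of the fingers, on their centre line; the grasp point (between the pads) lies 19 mm behind it; z points along the fingers, y is the line along which they close (so a half turn about z gives the same grasp; the last joint's range is limited). The gripper opens to 85 mm and grips with 20 to 120 N. Pads are 22 mm wide; open, the fingers measure 114 mm over their backs; the gripper's body (76 mm by 85 mm) begins 54 mm behind the grasp point. The pads swing forward as they close: fully open they stand 13 mm farther back than shut.
Start: joints at [-1.157, 0.213, -0.034, 1.323, 0, 1.571], TCP at [0.201, -0.458, 0.231] pointing down, gripper open.
Joint ranges: [-2.98, 2.98], [-0.74, 1.72], [-1.14, 1.35], [-2.1, 2.04], [-1.57, 1.44], [-3.14, 3.14]. Speed limits (rad/s): [1.89, 1.89, 2.39, 2.57, 3.14, 3.14].

INTERFACE

Orientations are given as [roll, pitch, yaw] about the fixed x, y, z axes, in that order (R = Rz(yaw) Ry(pitch) Rx(roll)).
In Python, from workcell import arm gives the robot as it stands.
- The arm moves only by the tool jog_arm, never from a script. Its argument "steps" is one flat list of numbers, 7 for each row, row after row: the shift along the tool's x, y, z in m, then the turn, a rotation vector about the tool's x, y, z in degrees, then the closure, from 0 (fully open) to 1 (shut). In form: [x, y, z, rx, ry, rz, grip, x, y, z, rx, ry, rz, grip, ...]. A call has 1 to 12 rows; each row is the pose to reach, as a shift and turn from the pose commanded when the call began, along the tool's axes at that moment; what a row does not reach only later rows make up. A row lasts 1/12 s, in which the tool goes at most 41.7 mm and 7.16 degrees, less where a joint would pass 70% of its speed; a pose out of reach is approached as far as the arm can. A call with a gripper value outside its range is refused whole. The fingers move at their own pace and stop on an object; "newtons" is the grip in N (left out, the last holds). Time passes only in rows, so rows that repeat a pose let the fingers close. It gives the time, the measured TCP pose, the force, the opening and the grip force at its end, in the units of the state.
- arm.read_state(): the state, without advancing time (a new reading comes with each control period).
- arm.get_image(name): name is "scene" or "side" or "wrist"; returns a dict with "img" (400x640x3 uint8, blue, green, red), "range_z" (400x640 float32, m along the optical axis (not along the pixel's ray), 0 where there is no reading), "fx", "fy", "cx", "cy" (pixels), "cam_to_world" (4x4, takes a point from camera to world coordinates). Camera axes: x right, y up, looking along -z (the intrinsics and any distortion apply to the point x, -y, -z); pixel columns grow to the right and rows downward; lengths in m; the calibration is good to about 2 mm. A picture is of the moment at which its call begins.
- arm.finish_job(): hands the job in; it is judged then, once.
The state is a dict: "time": time; "joints": joint angles; "qvel": joint speeds; "joint_torque": joint torques, N m; "position": TCP position; "tool_rot": TCP orientation; "contact_force": force on the tool from outside, world axes, zero at the start; "moment": the same for the moment, N m; "width": finger opening in m; "gripper_force": force on a finger pad.
Only numpy, scipy, OpenCV 4.12 (cv2) and the standard library are available. Lean on these libraries where they do the work, as an engineer would, in place of code of your own. Each camera call takes 0.05 s, during which the arm holds its last target. There are 200 camera calls.

## Working session

There is one attempt and no reset: what is moved stays moved. The work goes in short steps, Python scripts to look and compute and a tool call to move; the robot and the scene stay as the last step left them, time stands still between calls to the robot, and variables do not carry over. Pictures are saved under pics/ and viewed, at most 10 in all, crops included, and the job is handed in when it is done.

Besides the shell and the picture viewer there is one more tool, called after "Call:" by a JSON object that holds its "api" and its "payload". jog_arm: Moves the arm, as the interface text tells. Its arguments: {"type":"object","properties":{"steps":{"type":"array","items":{"type":"number"}},"newtons":{"type":"number"}},"required":["steps"]}

```bash
mkdir -p pics; ls
cat > h.py <<'E'
import numpy as np, cv2, pickle
from workcell import arm
def grab(names=("scene","side","wrist"),tag="a"):
    d={n:arm.get_image(n) for n in names}
    pickle.dump(d,open(f"pics/{tag}.pkl","wb")); return d
def load(tag): return pickle.load(open(f"pics/{tag}.pkl","rb"))
def pts(c):
    z=c["range_z"]; v,u=np.mgrid[:400,:640]
    p=np.stack([(u-c["cx"])/c["fx"]*z,-(v-c["cy"])/c["fy"]*z,-z,np.ones_like(z)],-1)
    return (p@np.array(c["cam_to_world"]).T)[...,:3]
def ray(c,u,v,h):
    T=np.array(c["cam_to_world"]); d=T[:3,:3]@[(u-c["cx"])/c["fx"],-(v-c["cy"])/c["fy"],-1]
    return T[:3,3]+d*(h-T[2,3])/d[2]
E
python3 - <<'E'
from h import *
d=grab()
cv2.imwrite("pics/s.png",d["scene"]["img"]);cv2.imwrite("pics/side.png",d["side"]["img"]);cv2.imwrite("pics/w.png",d["wrist"]["img"])
for n,c in d.items(): print(n,np.round(c["cam_to_world"],3).tolist(),c["fx"],c["cx"],[k for k in c],(c["range_z"]>0).mean())
print(arm.read_state())
E
```

```text
pics
scene [[-0.847, -0.407, 0.341, 0.867], [0.531, -0.636, 0.56, 0.411], [-0.01, 0.655, 0.755, 0.704], [0.0, 0.0, 0.0, 1.0]] 419.4327083670613 317.7288489323807 ['img', 'range_z', 'fx', 'fy', 'cx', 'cy', 'cam_to_world'] 0.99606640625
side [[0.997, 0.046, -0.064, 0.521], [-0.077, 0.746, -0.662, -0.703], [0.018, 0.665, 0.747, 0.822], [0.0, 0.0, 0.0, 1.0]] 404.40649122912345 318.86211844217013 ['img', 'range_z', 'fx', 'fy', 'cx', 'cy', 'cam_to_world'] 0.995984375
wrist [[0.402, 0.88, 0.252, 0.265], [-0.916, 0.387, 0.109, -0.43], [-0.001, -0.275, 0.961, 0.373], [0.0, 0.0, 0.0, 1.0]] 346.0739155366646 319.88860366104706 ['img', 'range_z', 'fx', 'fy', 'cx', 'cy', 'cam_to_world'] 0.995828125
{'time': 0.15, 'joints': array([-1.15700221e+00,  2.13244199e-01, -3.48599836e-02,  1.32351808e+00,
        9.46933088e-07,  1.57079151e+00]), 'qvel': array([ 0.00109458, -0.00045321,  0.00166797,  0.00091974,  0.00338614,
       -0.00179735]), 'joint_torque': array([-1.64167148e-03, -6.86405969e+01,  4.87248087e+01,  1.30584036e-02,
       -1.26075965e-04,  2.87055354e-05]), 'position': array([ 0.2009423 , -0.45757075,  0.23095113]), 'tool_rot': array([-3.14076672e+00, -9.50909541e-07,  4.13798932e-01]), 'contact_force': array([-0.70794705, -0.58334911,  0.13634361]), 'moment': array([0.00376622, 0.05109008, 0.00409773]), 'gripper_force': 0.0, 'width': 0.08576241794858533}
```

View pics/s.png

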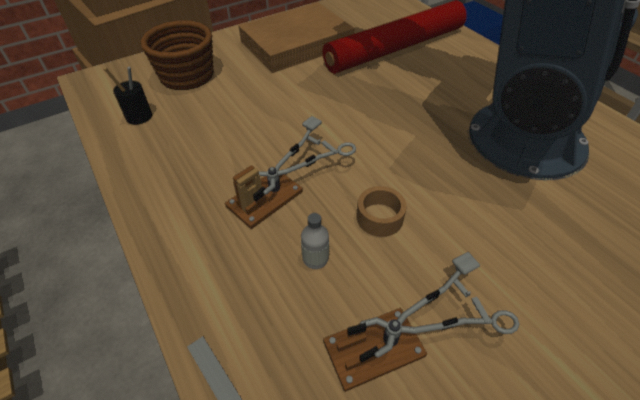

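View pics/side.png

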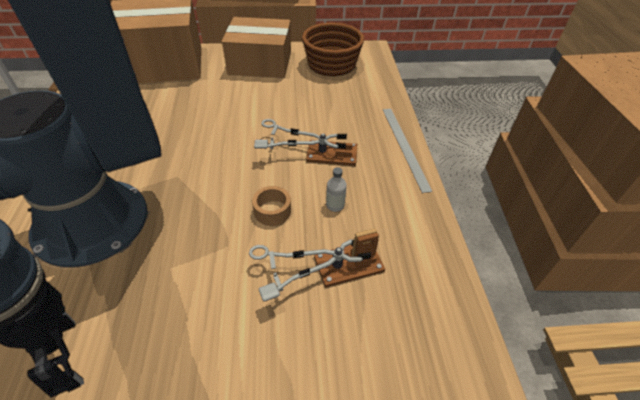

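The scene view shows the loaded clamp: wood at (248,190), pivot (272,178), black grip blocks at about (294,148) and (310,160), paddle (312,125), ring (347,150). In the side view the same clamp has its pivot at about (338,255), paddle (270,292), ring (259,252) and wood (367,247). The empty clamp is the other one.

Run:
```python
from h import *
d=load("a")
rois={"scene":(225,360,110,225),"side":(240,395,225,310)}
for n,(u0,u1,v0,v1) in rois.items():
    c=d[n]; P=pts(c); im=c["img"]; hsv=cv2.cvtColor(im,cv2.COLOR_BGR2HSV)
    m=np.zeros((400,640),bool); m[v0:v1,u0:u1]=1
    hi=m&(P[...,2]>0.03)&(P[...,2]<0.13)
    for nm,k in (("black",hi&(hsv[...,2]<50)),("steel",hi&(hsv[...,1]<60)&(hsv[...,2]>90))):
        nn,L,st,ce=cv2.connectedComponentsWithStats(k.astype(np.uint8))
        for i in range(1,nn):
            if st[i,4]>12: q=P[L==i]; print(n,nm,np.round(ce[i]).tolist(),st[i].tolist(),np.round(np.median(q,0),3),np.round(q.min(0),3),np.round(q.max(0),3))
    x0,y0,x1,y1=u0,v0,u1,v1
# combined crops
a=d["scene"]["img"][110:225,225:360]; b=d["side"]["img"][225:310,240:395]
A=cv2.resize(a,None,fx=4,fy=4,interpolation=2);B=cv2.resize(b,None,fx=4,fy=4,interpolation=2)
cv2.imwrite("pics/crop.png",np.vstack([np.pad(A,((0,0),(0,620-A.shape[1]),(0,0))),B])[:,:,:][::1]) if False else cv2.imwrite("pics/crop.png",A)
cv2.imwrite("pics/cropb.png",B)
```

```text
scene black [295.0, 149.0] [290, 144, 9, 12, 57] [ 0.54  -0.222  0.061] [ 0.529 -0.228  0.046] [ 0.553 -0.218  0.069]
scene black [310.0, 158.0] [306, 155, 9, 7, 34] [ 0.531 -0.172  0.066] [ 0.519 -0.175  0.059] [ 0.542 -0.168  0.069]
scene black [272.0, 172.0] [269, 170, 7, 5, 19] [ 0.623 -0.174  0.071] [ 0.615 -0.178  0.066] [ 0.629 -0.172  0.073]
scene black [277.0, 182.0] [275, 176, 5, 12, 25] [ 0.617 -0.169  0.038] [ 0.61  -0.176  0.03 ] [ 0.623 -0.166  0.05 ]
scene black [259.0, 195.0] [253, 187, 12, 17, 117] [ 0.671 -0.145  0.057] [ 0.656 -0.16   0.03 ] [ 0.685 -0.138  0.068]
scene black [315.0, 224.0] [309, 222, 12, 3, 17] [0.641 0.029 0.126] [0.631 0.021 0.122] [0.648 0.031 0.129]
scene steel [311.0, 122.0] [303, 116, 18, 13, 131] [ 0.466 -0.27   0.072] [ 0.444 -0.289  0.068] [ 0.486 -0.252  0.075]
scene steel [304.0, 137.0] [299, 130, 11, 15, 46] [ 0.503 -0.244  0.06 ] [ 0.48  -0.264  0.055] [ 0.525 -0.23   0.062]
scene steel [313.0, 139.0] [309, 136, 11, 7, 32] [ 0.481 -0.237  0.049] [ 0.474 -0.254  0.048] [ 0.488 -0.219  0.058]
scene steel [336.0, 149.0] [316, 141, 40, 18
[... 672 characters left out ...]
lack [365.0, 255.0] [357, 252, 14, 8, 69] [ 0.679 -0.19   0.063] [ 0.661 -0.193  0.049] [ 0.692 -0.179  0.067]
side black [338.0, 263.0] [333, 260, 10, 6, 38] [ 0.617 -0.191  0.039] [ 0.607 -0.193  0.03 ] [ 0.627 -0.187  0.049]
side black [304.0, 271.0] [300, 269, 9, 5, 26] [ 0.539 -0.226  0.066] [ 0.53  -0.231  0.063] [ 0.548 -0.222  0.069]
side steel [331.0, 256.0] [304, 240, 58, 33, 401] [ 0.601 -0.189  0.06 ] [ 0.541 -0.224  0.051] [ 0.67  -0.144  0.077]
side steel [268.0, 254.0] [249, 245, 44, 24, 269] [ 0.464 -0.174  0.06 ] [ 0.416 -0.21   0.055] [ 0.514 -0.143  0.066]
side steel [275.0, 287.0] [259, 273, 49, 28, 412] [ 0.473 -0.264  0.071] [ 0.443 -0.292  0.046] [ 0.545 -0.219  0.075]
```

View pics/cropb.png

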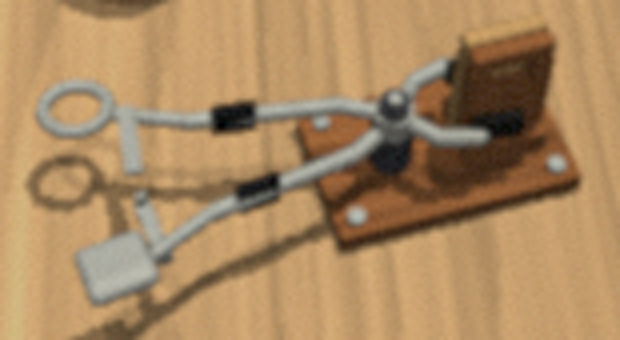

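The crop shows the open clamp: dark grip blocks mid-handle, paddle at lower left, ring at upper left. By the two views, the block midpoint is about (0.534,-0.200), the clamp yaw is about 12.3°, and the paddle is at about (0.466,-0.270,0.072).

Call:
{"api": "jog_arm", "payload": {"steps": [0.034, -0.0085, 0, 0, 0, 1, 0, 0.068, -0.017, 0, 0, 0, 2, 0, 0.102, -0.0256, 0, 0, 0, 3, 0, 0.136, -0.034, 0, 0, 0, 4, 0, 0.17, -0.0426, 0, 0, 0, 5, 0, 0.204, -0.051, 0, 0, 0, 6, 0, 0.239, -0.06, 0.01, 0, 0, 7, 0, 0.273, -0.068, 0.025, 0, 0, 8, 0, 0.307, -0.077, 0.04, 0, 0, 9, 0, 0.341, -0.085, 0.06, 0, 0, 10, 0, 0.375, -0.094, 0.07, 0, 0, 11, 0, 0.409, -0.102, 0.08, 0, 0, 11.4, 0], "newtons": 40}}

```text
time: 1.15
position: [0.5352, -0.1983, 0.1501]
tool_rot: [-3.141, 0.001, 0.214]
contact_force: [0.3, -0.6, -0.2]
width: 0.0852
gripper_force: 0.0
```

Run:
```python
from h import *
d=grab(tag="b"); c=d["wrist"]; P=pts(c)
s=arm.read_state(); print(s["time"],s["position"],s["tool_rot"],s["contact_force"])
cv2.imwrite("pics/w2.png",c["img"])
hsv=cv2.cvtColor(c["img"],cv2.COLOR_BGR2HSV)
ok=(P[...,2]>0.03)&(P[...,2]<0.08)
for nm,k in (("black",ok&(hsv[...,2]<50)),("steel",ok&(hsv[...,1]<60)&(hsv[...,2]>90))):
    nn,L,st,ce=cv2.connectedComponentsWithStats(k.astype(np.uint8))
    for i in range(1,nn):
        if st[i,4]>80: q=P[L==i]; print(nm,np.round(ce[i]).tolist(),st[i].tolist(),np.round(np.median(q,0),3),np.round(q.min(0),3),np.round(q.max(0),3))
```

```text
1.3 [ 0.53523258 -0.19817086  0.149879  ] [-3.14033274e+00  1.77180897e-03  2.17894282e-01] [ 0.48047068 -0.14873009  0.52211278]
black [287.0, 206.0] [281, 188, 14, 37, 390] [ 0.531 -0.175  0.065] [ 0.518 -0.18   0.056] [ 0.543 -0.171  0.067]
black [361.0, 205.0] [355, 188, 14, 36, 400] [ 0.543 -0.225  0.065] [ 0.53  -0.232  0.061] [ 0.554 -0.218  0.068]
steel [36.0, 14.0] [0, 0, 68, 26, 483] [0.617 0.003 0.05 ] [ 0.611 -0.005  0.03 ] [0.623 0.016 0.065]
steel [62.0, 5.0] [48, 0, 27, 14, 132] [ 0.626 -0.005  0.039] [ 0.622 -0.007  0.03 ] [ 0.629 -0.003  0.053]
steel [324.0, 91.0] [273, 0, 102, 191, 5486] [ 0.609 -0.181  0.059] [ 0.541 -0.227  0.046] [ 0.668 -0.142  0.072]
steel [324.0, 70.0] [317, 62, 15, 16, 184] [ 0.621 -0.181  0.074] [ 0.617 -0.185  0.069] [ 0.626 -0.177  0.076]
steel [269.0, 285.0] [226, 199, 94, 134, 2611] [ 0.467 -0.173  0.059] [ 0.419 -0.211  0.053] [ 0.533 -0.144  0.066]
steel [368.0, 262.0] [334, 209, 59, 84, 1189] [ 0.492 -0.242  0.058] [ 0.473 -0.266  0.046] [ 0.539 -0.221  0.065]
steel [399.0, 316.0] [375, 292, 47, 49, 1966] [ 0.468 -0.272  0.07 ] [ 0.444 -0.293  0.066] [ 0.487 -0.253  0.072]
```

View pics/w2.png

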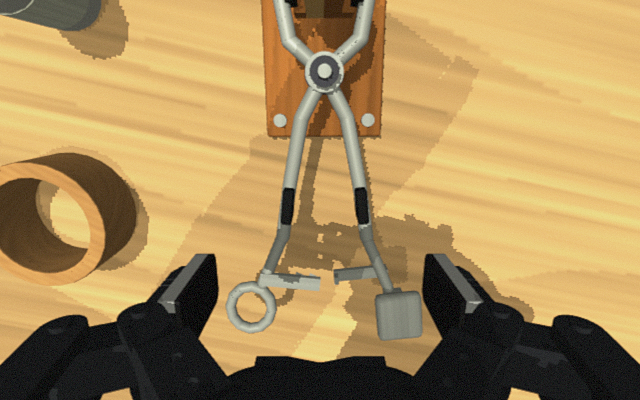

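The wrist view shows the clamp well aligned: blocks at (287,206) and (361,205), pivot (324,70), paddle (399,316). The tape roll is well to the left. I'll descend and squeeze.

Call:
{"api": "jog_arm", "payload": {"steps": [0, 0.002, 0.03, 0, 0, 0, 0, 0, 0.002, 0.06, 0, 0, 0, 0, 0, 0.002, 0.09, 0, 0, 0, 0, 0, 0.002, 0.11, 0, 0, 0, 0, 0, 0.002, 0.118, 0, 0, 0, 0, 0, 0.002, 0.118, 0, 0, 0, 0]}}

```text
time: 1.8
position: [0.5333, -0.2022, 0.0321]
tool_rot: [-3.14, 0.002, 0.214]
contact_force: [-0.2, -0.5, 1.0]
width: 0.0854
gripper_force: 0.0
```

Call:
{"api": "jog_arm", "payload": {"steps": [0, 0, 0, 0, 0, 0, 0.3, 0, 0, 0, 0, 0, 0, 0.4, 0, 0, 0, 0, 0, 0, 0.5, 0, 0, 0, 0, 0, 0, 0.6, 0, 0, 0, 0, 0, 0, 0.7, 0, 0, 0, 0, 0, 0, 0.7, 0, 0, 0, 0, 0, 0, 0.7, 0, 0, 0, 0, 0, 0, 0.7, 0, 0, 0, 0, 0, 0, 0.7, 0, 0, 0, 0, 0, 0, 0.7], "newtons": 40}}

```text
time: 2.63
position: [0.5349, -0.2001, 0.0353]
tool_rot: [-3.139, -0.002, 0.216]
contact_force: [-10.4, 17.7, 22.7]
width: 0.0345
gripper_force: 37.5
```

Width is 34.5 mm at 37.5 N, which is fully squeezed. Now I'll open and rise clear.

Call:
{"api": "jog_arm", "payload": {"steps": [0, 0, 0, 0, 0, 0, 0.7, 0, 0, 0, 0, 0, 0, 0, 0, 0, 0, 0, 0, 0, 0, 0, 0, 0, 0, 0, 0, 0, 0, 0, 0, 0, 0, 0, 0, 0, 0, 0, 0, 0, 0, 0, 0, 0, 0, 0, 0, 0, 0]}}

```text
time: 3.22
position: [0.5351, -0.2021, 0.0335]
tool_rot: [3.141, -0.0, 0.215]
contact_force: [0.1, 0.7, -0.3]
width: 0.0854
gripper_force: 0.0
```

Call:
{"api": "jog_arm", "payload": {"steps": [0, 0, -0.02, 0, 0, 0, 0, 0, 0, -0.05, 0, 0, 0, 0, 0, 0, -0.08, 0, 0, 0, 0, 0, 0, -0.11, 0, 0, 0, 0, 0, 0, -0.12, 0, 0, 0, 0, 0, 0, -0.12, 0, 0, 0, 0]}}

```text
time: 3.72
position: [0.5364, -0.2026, 0.1562]
tool_rot: [3.139, -0.004, 0.215]
contact_force: [0.9, -0.1, -0.6]
width: 0.0853
gripper_force: 0.0
```

Run:
```python
from h import *
d=grab(tag="c"); c=d["wrist"]; P=pts(c)
s=arm.read_state(); print(s["time"],s["position"],s["tool_rot"],s["contact_force"],s["width"])
cv2.imwrite("pics/w3.png",c["img"])
def comps(c,P):
  hsv=cv2.cvtColor(c["img"],cv2.COLOR_BGR2HSV)
  ok=(P[...,2]>0.03)&(P[...,2]<0.08)&(P[...,1]<-0.1)
  for nm,k in (("black",ok&(hsv[...,2]<50)),("steel",ok&(hsv[...,1]<60)&(hsv[...,2]>90)),("pad",ok&(hsv[...,1]<60)&(hsv[...,2]>90)&(P[...,2]>0.0665)&(P[...,0]<.52))):
    nn,L,st,ce=cv2.connectedComponentsWithStats(k.astype(np.uint8))
    for i in range(1,nn):
        if st[i,4]>25: q=P[L==i]; print(nm,np.round(ce[i]).tolist(),st[i].tolist(),np.round(np.median(q,0),3),np.round(q.min(0),3),np.round(q.max(0),3))
comps(c,P);print("scene");comps(d["scene"],pts(d["scene"]));print("side");comps(d["side"],pts(d["side"]))
```

```text
3.8667 [ 0.53444643 -0.20174477  0.15210877] [-3.14081688e+00  1.23345497e-03  2.14776555e-01] [-0.28265255 -0.46906937  0.35963763] 0.08518102802146521
black [295.0, 203.0] [289, 186, 12, 36, 381] [ 0.531 -0.186  0.065] [ 0.518 -0.191  0.056] [ 0.543 -0.18   0.067]
black [340.0, 203.0] [335, 186, 11, 36, 379] [ 0.538 -0.216  0.065] [ 0.525 -0.222  0.061] [ 0.55  -0.211  0.067]
steel [316.0, 90.0] [273, 0, 84, 189, 5128] [ 0.606 -0.184  0.059] [ 0.539 -0.219  0.032] [ 0.665 -0.147  0.072]
steel [315.0, 66.0] [308, 59, 15, 15, 181] [ 0.621 -0.181  0.075] [ 0.617 -0.185  0.069] [ 0.626 -0.177  0.077]
steel [302.0, 276.0] [246, 200, 117, 133, 3484] [ 0.475 -0.196  0.058] [ 0.418 -0.249  0.045] [ 0.536 -0.164  0.066]
steel [366.0, 316.0] [344, 293, 45, 45, 1866] [ 0.458 -0.255  0.07 ] [ 0.436 -0.274  0.065] [ 0.477 -0.236  0.072]
pad [366.0, 316.0] [344, 294, 45, 44, 1844] [ 0.458 -0.255  0.07 ] [ 0.436 -0.274  0.067] [ 0.477 -0.236  0.072]
scene
black [172.0, 44.0] [154, 39, 45, 12, 175] [ 0.629 -0.81   0.071] [ 0.554 -0.822  0.06 ] [ 0.678 -0.773  0.08 ]
black [178.0, 49.0] [170, 48, 1
[... 1630 characters left out ...]
3 ] [ 0.003 -0.1    0.078]
black [365.0, 253.0] [357, 250, 14, 7, 64] [ 0.68  -0.183  0.064] [ 0.662 -0.188  0.048] [ 0.692 -0.177  0.068]
black [297.0, 257.0] [294, 255, 9, 7, 39] [ 0.525 -0.187  0.065] [ 0.518 -0.191  0.053] [ 0.536 -0.183  0.068]
black [337.0, 263.0] [333, 261, 9, 5, 37] [ 0.616 -0.191  0.037] [ 0.607 -0.194  0.03 ] [ 0.626 -0.187  0.05 ]
steel [332.0, 256.0] [304, 241, 59, 29, 434] [ 0.604 -0.188  0.06 ] [ 0.541 -0.216  0.034] [ 0.674 -0.146  0.079]
steel [270.0, 273.0] [249, 252, 57, 41, 635] [ 0.463 -0.226  0.061] [ 0.417 -0.274  0.046] [ 0.541 -0.164  0.076]
pad [264.0, 284.0] [255, 276, 20, 17, 235] [ 0.453 -0.256  0.072] [ 0.434 -0.274  0.067] [ 0.473 -0.237  0.076]
```

View pics/w3.png

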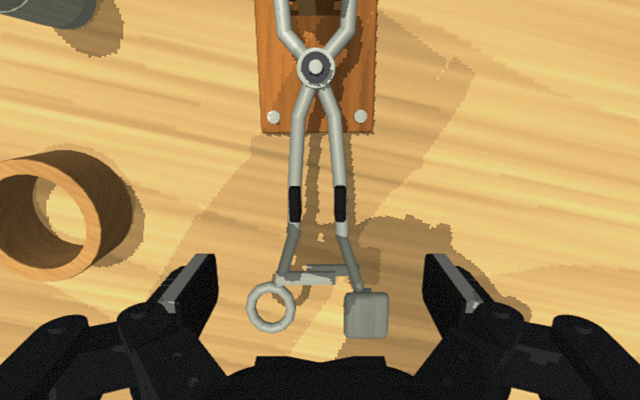

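The wrist view shows the clamp held: blocks at (295,203) and (340,203), so each handle has turned about 0.11 rad, which is the second tooth. The paddle is now at (366,316), or (0.457,-0.255,0.071). I'll go above it with the fingers shut.

Call:
{"api": "jog_arm", "payload": {"steps": [-0.015, 0.006, 0, 0, 0, 0, 1, -0.03, 0.013, 0, 0, 0, 0, 1, -0.045, 0.019, 0, 0, 0, 0, 1, -0.06, 0.026, 0, 0, 0, 0, 1, -0.075, 0.032, 0, 0, 0, 0, 1, -0.089, 0.038, 0, 0, 0, 0, 1, -0.089, 0.038, 0, 0, 0, 0, 1, -0.089, 0.038, 0.01, 0, 0, 0, 1, -0.089, 0.038, 0.02, 0, 0, 0, 1, -0.089, 0.038, 0.03, 0, 0, 0, 1, -0.089, 0.038, 0.04, 0, 0, 0, 1, -0.089, 0.038, 0.05, 0, 0, 0, 1], "newtons": 20}}

```text
time: 4.87
position: [0.456, -0.2575, 0.1016]
tool_rot: [-3.141, 0.001, 0.215]
contact_force: [-1.1, 1.9, -1.4]
width: -0.0003
gripper_force: 0.0
```

Run:
```python
from h import *
d=grab(tag="d")
s=arm.read_state(); print(s["time"],s["position"],s["tool_rot"],s["contact_force"],s["width"])
c=d["wrist"];P=pts(c);hsv=cv2.cvtColor(c["img"],cv2.COLOR_BGR2HSV)
k=(P[...,2]>0.064)&(P[...,2]<0.08)&(P[...,0]<.5)&(P[...,1]<-.22)&(P[...,1]>-.31)&(hsv[...,1]<60)&(hsv[...,2]>90)
print(k.sum(),np.median(P[k],0),P[k].min(0),P[k].max(0))
a=d["scene"]["img"][60:240,220:400];b=d["side"]["img"][180:360,190:370]
cv2.imwrite("pics/d.png",cv2.resize(np.hstack([a,b]),(760,380),interpolation=2))
cv2.imwrite("pics/dw.png",c["img"])
```

```text
5.0167 [ 0.45563357 -0.25748053  0.10224605] [-3.14029615e+00  1.38266839e-03  2.15179055e-01] [ 1.11418486 -0.5378236  -0.07810108] -5.168886187597035e-07
2966 [ 0.46238604 -0.25360774  0.07039603] [ 0.43857896 -0.27416134  0.06490904] [ 0.47712144 -0.23631075  0.0726875 ]
```

View pics/d.png

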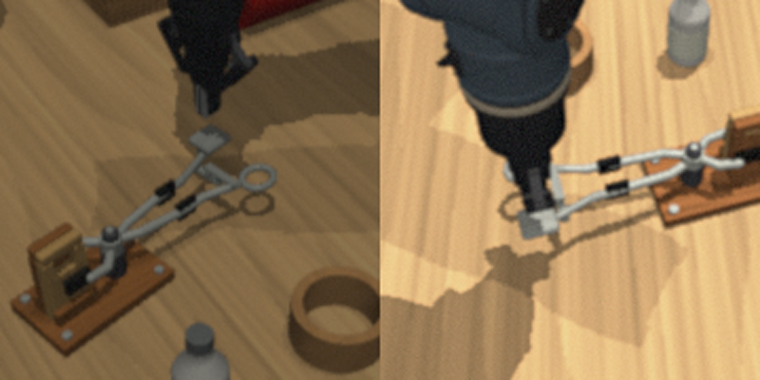

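View pics/dw.png

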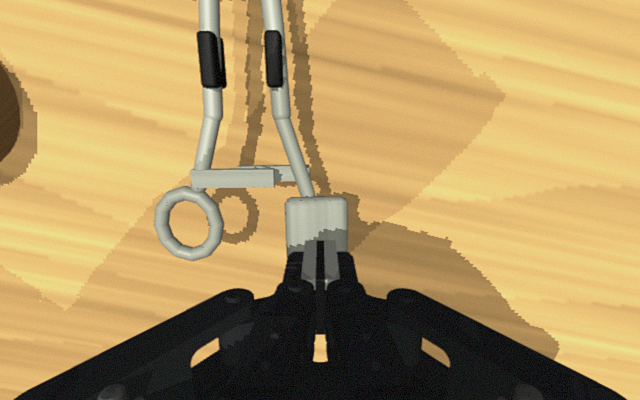

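The closed fingertips hang right over the paddle (wrist view, about (318,245)), the clamp is still shut, and more than 2 s have passed. Now I'll press.

Call:
{"api": "jog_arm", "payload": {"steps": [0, 0, 0.01, 0, 0, 0, 1, 0, 0, 0.02, 0, 0, 0, 1, 0, 0, 0.028, 0, 0, 0, 1, 0, 0, 0.032, 0, 0, 0, 1, 0, 0, 0.036, 0, 0, 0, 1, 0, 0, 0.039, 0, 0, 0, 1, 0, 0, 0.042, 0, 0, 0, 1, 0, 0, 0.043, 0, 0, 0, 1, 0, 0, 0.043, 0, 0, 0, 1, 0, 0, 0.043, 0, 0, 0, 1, 0, 0, 0.043, 0, 0, 0, 1]}}

```text
time: 5.93
position: [0.4562, -0.2581, 0.0606]
tool_rot: [3.141, -0.0, 0.215]
contact_force: [-3.2, -1.1, 5.7]
width: -0.0
gripper_force: 2.6
```

Run:
```python
from h import *
d=grab(tag="e")
s=arm.read_state(); print(s["time"],s["position"],s["contact_force"])
for n in ("scene","side"):
    c=d[n];P=pts(c);hsv=cv2.cvtColor(c["img"],cv2.COLOR_BGR2HSV)
    k=(P[...,2]>0.045)&(P[...,2]<0.07)&(P[...,0]<.56)&(P[...,0]>.5)&(P[...,1]<-.15)&(P[...,1]>-.25)&(hsv[...,2]<50)
    nn,L,st,ce=cv2.connectedComponentsWithStats(k.astype(np.uint8))
    for i in range(1,nn):
        if st[i,4]>15: print(n,np.round(np.median(P[L==i],0),3))
```

```text
6.0833 [ 0.45615521 -0.25808316  0.0604792 ] [-2.487145   -0.76058842  5.56222832]
scene [ 0.54  -0.222  0.06 ]
scene [ 0.53  -0.172  0.065]
side [ 0.525 -0.177  0.063]
side [ 0.54  -0.226  0.066]
```

The clamp has sprung open: the blocks are back at their starting places. I'll lift away.

Call:
{"api": "jog_arm", "payload": {"steps": [0, 0, -0.01, 0, 0, 0, 1, 0, 0, -0.02, 0, 0, 0, 1, 0, 0, -0.04, 0, 0, 0, 1, 0, 0, -0.07, 0, 0, 0, 1, 0, 0, -0.1, 0, 0, 0, 1, 0, 0, -0.12, 0, 0, 0, 1, 0, 0, -0.12, 0, 0, 0, 1, 0, 0, -0.12, 0, 0, 0, 1]}}

```text
time: 6.75
position: [0.4568, -0.2583, 0.182]
tool_rot: [3.14, -0.002, 0.215]
contact_force: [0.4, -0.2, -0.6]
width: 0.0001
gripper_force: 0.0
```

Run:
```python
from h import *
d=grab(tag="f")
s=arm.read_state(); print(s["time"],s["position"],s["contact_force"])
cv2.imwrite("pics/f.png",d["wrist"]["img"])
```

```text
6.9 [ 0.45560718 -0.25768732  0.179613  ] [-0.31920492  0.31919298 -0.38973075]
```

View pics/f.png

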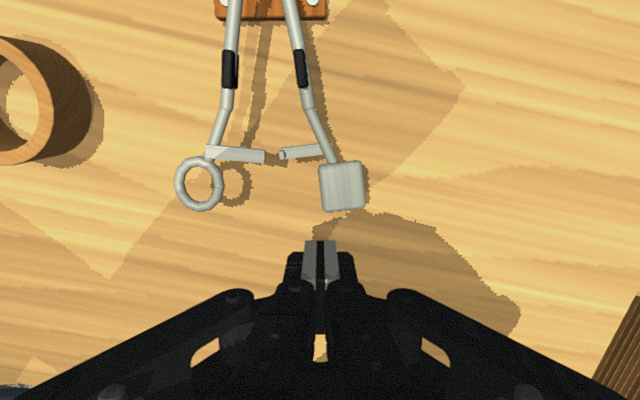

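The wrist view shows the clamp wide open, with the ratchet bars apart at about (275,155), and the gripper clear of everything. I'm handing the job in.

```bash
python3 -c "
from workcell import arm; print(arm.finish_job())"
```

```text
the job is handed in; nothing more can be done
None
```

Job handed in at about 7 s: the clamp was squeezed to its second tooth, held by itself for over 2 s, then freed at the paddle and seen wide open; the arm went near neither the empty clamp, the bottle nor the tape.

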